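# Lock the wax-pattern case

### The job

Lock the grey wax-pattern case for transport: press its long yellow spring safety catch down with one fingertip and keep it held down while the other fingertip pushes the upright red tab of the bolt along until the bolt is fully home through the steel keeper. Then let the catch spring all the way back up and move clear. Nothing is to be gripped or lifted: the lid stays shut, and the wax trees, the jar and the wax knife stay standing or lying where they are.

Things in the scene. Friction and masses are not known exactly. Their poses are not given: they have to be found in the camera images.
- case: Grey case, 250 (its x) x 260 (y) x 70 mm high, fixed to the bench. Origin: centre of its underside, z up. Its -x part (x -125 to -18 mm) is a flat deck 70 mm above the bench with the lock on it; the +x part is a tray under a clear lid. The bolt slides along the case's +y. Two steel bolt guides at x -46, y -50 and +42 mm rise 15.5 mm above the deck; only tab and catch rise more than 24 mm above it.
- catch_pad: Yellow finger pad of the safety catch, a flat bar 26 (case x) x 112 (case y) mm. Origin: centre of its top face, at rest 32 mm above the deck at case x -98, y -22 mm; axes parallel to the case's. It moves only straight down, 10 mm at most (then 22 mm above the deck). A fingertip may slide along its top while holding it down.
- catch (a joint): How far the safety catch is pressed, m: 0 up, 0.010 fully down. Spring: about 2 N to start, 3.5 N at 5 mm, 5 N at 10 mm. Pressed more than 5 mm it frees the bolt; let go, it springs up and blocks the bolt part way. With the bolt fully home it returns to 0 and locks it there; with the bolt a few mm short it hangs half down.
- bolt_tab: Upright red thumb tab on the steel bolt, 24 (case x) x 8 (case y) x 40 mm high. Origin: centre of its top face, 52 mm above the deck at case x -46, y -30 mm plus the bolt's travel; axes as the case's. It stands 52 mm (case x) from the pad's middle line and rises 30 mm above the fully pressed pad; bolt and guides stay under 16 mm above the deck. About 1.5 N of friction; stays where left.
- bolt (a joint): Travel of the bolt along case +y, m: starts loose between 0 and 0.010; with the catch up it stops at about 0.011; 0.045 is fully home, against its end stop.
- keeper (a point): Centre of the mouth of the steel keeper loop on the lid's front edge, which the bolt's nose passes through when it goes home; at case x -46, y +68 mm, 10 mm above the deck. The loop is 28 (case x) x 14 (case y) mm, its top 22 mm above the deck.
- lid (a joint): Opening angle of the clear lid, rad: 0 shut. Hinged on the far (+x) side of the case, with a small black knob (24 mm across) on top. To be left shut.
- tree_ring: Loose bystander: pink wax tree with round buds, 140 mm high, on a black rubber base 76 mm across; origin at the centre of its underside.
- tree_disc: Loose bystander: pink wax tree with flat discs, 125 mm high, on a black rubber base 76 mm across; origin at the centre of its underside.
- solvent_jar: Loose bystander: glass jar with a blue cap, 56 mm across, 75 mm high; origin at the centre of its underside.
- wax_knife: Loose bystander: wax knife lying flat, wooden handle 85 x 16 x 14 mm along its -x and a steel blade along +x, about 148 mm long in all; origin on its underside near the ferrule.

How it is judged:
On the way:
1. a fingertip holds the safety catch down while the other pushes the red tab along, past the blocked position (value of joint catch above 0.004 m and value of joint bolt between 0.016 and 0.04 m and contact force between the fingers and catch_pad above 0.5 N and contact force between the fingers and bolt_tab above 0.3 N), for 0.05 s.
At the end, for the whole second after the job is handed in: The bolt is home (travel above 41.5 of 45 mm), the safety catch has sprung back up (within 2 mm of its rest height), the lid is shut, and the trees, jar and knife are upright or flat within 20 mm of where they started (value of joint bolt above 0.0415 m and value of joint catch below 0.002 m and value of joint lid below 0.03 rad and angle between each of tree_ring, tree_disc, solvent_jar, wax_knife's own z axis and vertical below 0.2 rad and distance of each of tree_ring, tree_disc, solvent_jar, wax_knife from where it was at the start of the episode below 0.02 m); the robot touches nothing.
It fails at once if the bolt is part way (14 to 39 mm) while the safety catch is not held down (less than 3 mm) (value of joint bolt between 0.014 and 0.039 m and value of joint catch below 0.003 m).
It fails at once if the lid is lifted (value of joint lid above 0.06 rad).
It fails at once if a wax tree, the jar or the wax knife is shoved more than 20 mm, lifted or tipped (distance of any of tree_ring, tree_disc, solvent_jar, wax_knife from where it was at the start of the episode above 0.02 m or angle between any of tree_ring, tree_disc, solvent_jar, wax_knife's own z axis and vertical above 0.35 rad).
It also fails if it takes over 35 s, if anything falls off the work surface, if the arm or the gripper's body presses on something with over 40 N, if the wrist force passes 120 N, or if a joint passes its speed limit or range.

### The arm

A 7-joint arm with a two-finger parallel gripper is mounted at the origin on the work surface. World frame = base frame: x ahead of the robot, y to its left, z up, the work surface at z = 0. Lengths are in m, angles in rad, forces in N, time in s.
With the tool pointing down it reaches from about 0.4 to 0.85 m from the base axis. Payload 4.5 kg.
Tool frame: the origin (TCP) lies at the very end of the fingers, on their centre line; the grasp point (between the pads) lies 19 mm behind it (r.grip_point_offset is the distance from the TCP to the grasp point, in m); z points along the fingers, y is the line along which they close (so a half turn about z gives the same grasp; the last joint's range is limited). The gripper opens to 88 mm and grips with 3 to 60 N. Pads are 18 mm wide; open, the fingers measure 123 mm over their backs; the gripper's body (75 mm by 187 mm) begins 45 mm behind the grasp point.
Start: joints at [1.181, 0.689, -0.195, 1.565, 0.157, 0.902, -0.215], TCP at [0.257, -0.57, 0.239] pointing down, gripper open.
Joint ranges: [-3.01, 3.01], [-0.46, 2.08], [-1.47, 1.51], [0.13, 2.56], [-1, 4.14], [0.04, 2.09], [-2.66, 2.66]. Speed limits (rad/s): [2.57, 2.57, 3.14, 3.14, 3.14, 3.14, 3.14].

### API

Orientations are given as a unit quaternion [x, y, z, w].
In Python, from plant import r gives the robot as it stands.
- The arm moves only by the tool carry_out, never from a script. Its argument "rows" is a list of rows, each a list of 3 entries, a list of its own where there are three numbers: the shift along the tool's x, y, z in cm, then the turn, a rotation vector about the tool's x, y, z in degrees, then the closure, from 0 (fully open) to 1 (shut). A call has 1 to 12 rows; each row is the pose to reach, as a shift and turn from the pose commanded when the call began, along the tool's axes at that moment; what a row does not reach only later rows make up. A row lasts 1/10 s, in which the tool goes at most 50 mm and 8.59 degrees, less where a joint would pass 70% of its speed; a pose out of reach is approached as far as the arm can. A call with a gripper value outside its range is refused whole. The fingers move at their own pace and stop on an object; "newtons" is the grip in N (left out, the last holds). Time passes only in rows, so rows that repeat a pose let the fingers close. It gives the time, the measured TCP pose, the force, the opening and the grip force at its end, in the units of the state.
- r.get_state(): the state, without advancing time (a new reading comes with each control period).
- r.snapshot(name): name is "scene" or "top" or "wrist"; returns a dict with "image" (480x640x3 uint8, red, green, blue), "fx", "fy", "cx", "cy" (pixels), "pose" (4x4, takes a point from camera to world coordinates). Camera axes: x right, y up, looking along -z (the intrinsics and any distortion apply to the point x, -y, -z); pixel columns grow to the right and rows downward; lengths in m; the calibration is good to about 2 mm. The wrist camera is an equidistant fisheye: a pixel r from the principal point sees the ray r / f radians off the axis. A picture is of the moment at which its call begins. There is no depth.
- r.finish_job(): hands the job in; it is judged then, once.
The state is a dict: "clock": time; "q": joint angles; "qd": joint speeds; "joint_torque": joint torques, N m; "tool_pos": TCP position; "eef_rot": TCP orientation; "contact_force": force on the tool from outside, world axes, zero at the start; "moment": the same for the moment, N m; "opening": opening from 0.0 (shut) to 1.0 (fully open); "finger_force": force on a finger pad.
Only numpy, scipy, OpenCV 4.12 (cv2) and the standard library are available. Lean on these libraries where they do the work, as an engineer would, in place of code of your own. Each camera call takes 0.05 s, during which the arm holds its last target. There are 200 camera calls.

## Working session

There is one attempt and no reset: what is moved stays moved. The work goes in short steps, Python scripts to look and compute and a tool call to move; the robot and the scene stay as the last step left them, time stands still between calls to the robot, and variables do not carry over. Pictures are saved under pics/ and viewed, at most 10 in all, crops included, and the job is handed in when it is done.

Besides the shell and the picture viewer there is one more tool, called after "Request:" in YAML: its name, and indented under it one key for each argument. carry_out: Moves the arm, as the interface text tells. Its arguments: {"type":"object","properties":{"rows":{"type":"array"},"newtons":{"type":"number"}},"required":["rows"]}

```bash
mkdir -p pics; python3 - <<'E'
from plant import r
import cv2,numpy as np,pickle
d={}
for n in("top","scene"):
    s=r.snapshot(n); d[n]=s; cv2.imwrite(f"pics/{n}0.png",s["image"][:,:,::-1])
    print(n,s["fx"],s["fy"],s["cx"],s["cy"],np.round(s["pose"],4).tolist(),[k for k in s])
pickle.dump(d,open("d.pkl","wb"))
st=r.get_state();print(st["clock"],st["tool_pos"],st["eef_rot"],st["opening"])
E
```

```text
top 503.8824797985849 503.8824797985849 322.5337846493318 234.66907852759124 [[0.0233, 0.9995, -0.0232, 0.5474], [-0.9995, 0.0239, 0.0219, 0.0409], [0.0225, 0.0227, 0.9995, 1.1057], [0.0, 0.0, 0.0, 1.0]] ['image', 'fx', 'fy', 'cx', 'cy', 'pose']
scene 533.8089640182174 533.8089640182174 320.64403148065315 229.8148687250001 [[0.1593, -0.6251, 0.7641, 1.3824], [0.9871, 0.1117, -0.1143, -0.0899], [-0.0139, 0.7725, 0.6349, 0.7671], [0.0, 0.0, 0.0, 1.0]] ['image', 'fx', 'fy', 'cx', 'cy', 'pose']
0.1 [ 0.25673365 -0.56923959  0.23802529] [ 9.77628870e-01  2.10335880e-01 -2.24394110e-04 -7.48153505e-04] 0.9984757737702187
```

View pics/top0.png

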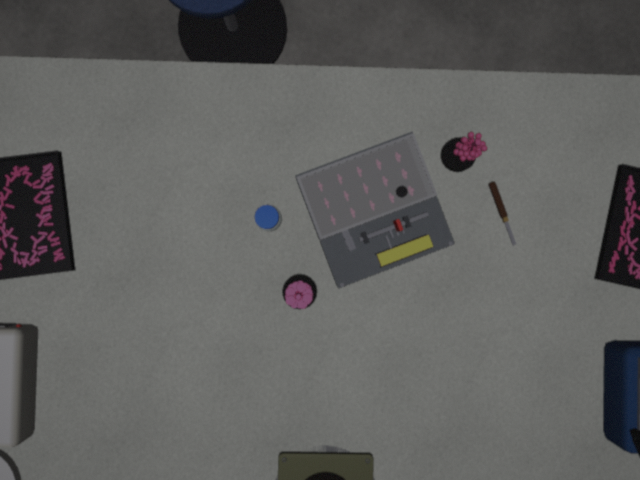

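View pics/scene0.png

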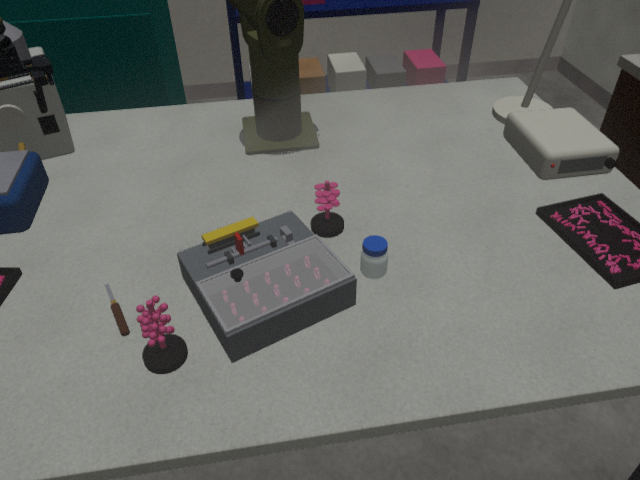

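```bash
cat > h.py <<'E'
import cv2,numpy as np
from scipy.spatial.transform import Rotation as R
def mask(im,c,roi=None):
    h=cv2.cvtColor(im,cv2.COLOR_RGB2HSV); H,S,V=cv2.split(h)
    m={"y":(H>22)&(H<36)&(S>120),"r":((H<6)|(H>176))&(S>150)&(V>60)}[c].astype(np.uint8)
    if roi: k=np.zeros_like(m);a,b,c_,d=roi;k[b:d,a:c_]=1;m*=k
    n,l,s,ce=cv2.connectedComponentsWithStats(m)
    return (l==1+np.argmax(s[1:,4])).astype(np.uint8)
def cast(s,px,z):
    px=np.atleast_2d(px).astype(float);P=np.array(s["pose"])
    d=np.c_[(px[:,0]-s["cx"])/s["fx"],-(px[:,1]-s["cy"])/s["fy"],-np.ones(len(px))]@P[:3,:3].T
    return P[:3,3]+d*((z-P[2,3])/d[:,2])[:,None]
E
python3 - <<'E'
from h import *
import pickle
d=pickle.load(open("d.pkl","rb"))
for n,roi in(("top",(280,120,470,300)),("scene",(170,200,360,300))):
    s=d[n]
    for c,z in(("y",.102),("r",.122)):
        m=mask(s["image"],c,roi);cnt=max(cv2.findContours(m,0,1)[0],key=cv2.contourArea)
        W=cast(s,cnt[:,0],z)[:,:2].astype(np.float32)
        print(n,c,m.sum(),cv2.boundingRect(cnt),"px",cv2.minAreaRect(cnt),"world",cv2.minAreaRect(W*1000))
s=d["top"]
C=cast(s,[(297,177),(412,133),(453,243),(340,287)],.07);print(C.round(3).tolist())
E
```

```text
top y 689 (377, 236, 55, 30) px ((404.4524841308594, 249.87525939941406), (12.72683334350586, 54.77878189086914), 69.14553833007812) world ((544.3251953125, -145.67910766601562), (25.412864685058594, 109.9955825805664), 22.05385971069336)
top r 45 (395, 220, 7, 11) px ((398.4000549316406, 224.7000274658203), (10.435516357421875, 4.110960960388184), 71.56504821777344) world ((593.408935546875, -129.0037841796875), (20.45545196533203, 8.09868335723877), 19.65521812438965)
scene y 505 (202, 217, 56, 26) px ((229.914306640625, 230.15086364746094), (10.9895658493042, 56.490882873535156), 70.20112609863281) world ((550.8779296875, -145.5274658203125), (33.182350158691406, 111.91737365722656), 21.85620880126953)
scene r 32 (234, 233, 8, 8) px ((237.75001525878906, 236.25001525878906), (8.485280990600586, 3.535533905029297), 45.0) world ((597.3431396484375, -130.56703186035156), (22.881986618041992, 7.127903938293457), 19.63115692138672)
[[0.689, 0.074, 0.07], [0.787, -0.162, 0.07], [0.561, -0.252, 0.07], [0.465, -0.02, 0.07]]
```

Request:
carry_out:
  rows:
    - [[46.1,-23.9,3],[0,0,-87.7],0.6]
    - [[46.1,-23.9,3],[0,0,-87.7],0.6]
    - [[46.1,-23.9,3],[0,0,-87.7],0.6]
    - [[46.1,-23.9,3],[0,0,-87.7],0.6]
    - [[46.1,-23.9,3],[0,0,-87.7],0.6]
    - [[46.1,-23.9,3],[0,0,-87.7],0.6]
    - [[46.1,-23.9,3],[0,0,-87.7],0.6]
    - [[46.1,-23.9,3],[0,0,-87.7],0.6]
    - [[46.1,-23.9,3],[0,0,-87.7],0.6]
    - [[46.1,-23.9,3],[0,0,-87.7],0.6]
    - [[46.1,-23.9,3],[0,0,-87.7],0.6]
    - [[46.1,-23.9,3],[0,0,-87.7],0.6]

```text
clock: 1.3
tool_pos: [0.5809, -0.1575, 0.2084]
eef_rot: [0.557, 0.831, 0.002, -0.0]
contact_force: [-0.7, -0.7, -0.1]
opening: 0.4
finger_force: 0.0
```

```bash
python3 - <<'E'
from plant import r
from h import *
st=r.get_state();print(st["clock"],st["tool_pos"],R.from_quat(st["eef_rot"]).as_matrix().round(3).tolist(),st["opening"],st["contact_force"])
s=r.snapshot("wrist");cv2.imwrite("pics/w1.png",s["image"][:,:,::-1]);print(s["fx"],s["cx"],s["cy"],np.round(s["pose"],4).tolist())
E
```

```text
1.3 [ 0.58087771 -0.1574921   0.20836436] [[-0.381, 0.925, 0.001], [0.925, 0.381, 0.003], [0.003, 0.002, -1.0]] 0.3999934538463943 [-0.69832604 -0.66496819 -0.11600735]
371.64829954431775 316.12078623944444 241.66450974893002 [[0.9245, -0.3677, -0.1003, 0.5559], [0.3811, 0.8937, 0.2366, -0.0971], [0.0026, -0.257, 0.9664, 0.3551], [0.0, 0.0, 0.0, 1.0]]
```

View pics/w1.png

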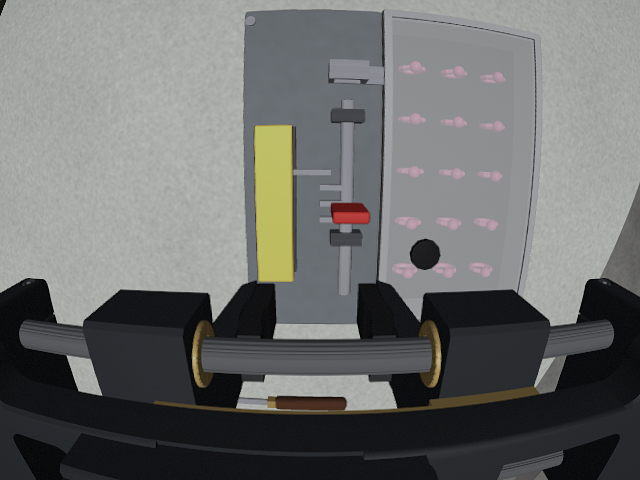

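```bash
cat >> h.py <<'E'
def castw(s,px,z):
    px=np.atleast_2d(px).astype(float);P=np.array(s["pose"])
    q=(px-[s["cx"],s["cy"]])/s["fx"];t=np.linalg.norm(q,axis=1,keepdims=True);e=q/t*np.sin(t)
    d=np.c_[e[:,0],-e[:,1],-np.cos(t[:,0])]@P[:3,:3].T
    return P[:3,3]+d*((z-P[2,3])/d[:,2])[:,None]
def rel(s,st,c,z,roi):
    """blob outline at height z in tool axes (x = case y, y = case x), mm"""
    m=mask(s["image"],c,roi);cnt=max(cv2.findContours(m,0,1)[0],key=cv2.contourArea)
    W=castw(s,cnt[:,0],z);M=R.from_quat(st["eef_rot"]).as_matrix()
    L=((W-st["tool_pos"])@M*1000)[:,:2].astype(np.float32)
    return L,cv2.minAreaRect(L),cv2.minAreaRect(W[:,:2].astype(np.float32)*1000)
E
python3 - <<'E'
from plant import r
from h import *
st=r.get_state();s=r.snapshot("wrist")
for c,z in(("y",.102),("r",.122)):
    L,a,b=rel(s,st,c,z,(230,100,400,300));print(c,"tool",a,L.min(0),L.max(0),"world",b)
E
```

```text
y tool ((26.3427791595459, -26.270862579345703), (110.54672241210938, 25.92010498046875), 0.15172258019447327) [-28.898678 -39.189186] [ 81.59053  -13.172433] world ((544.9164428710938, -146.15304565429688), (25.920120239257812, 110.5467300415039), 21.969987869262695)
r tool ((24.422151565551758, 24.627994537353516), (24.565879821777344, 12.3480806350708), 89.61762237548828) [18.21905  12.329966] [30.64165 36.94748] world ((592.8056030273438, -128.77992248535156), (24.565950393676758, 12.348052978515625), 22.503597259521484)
```

Request:
carry_out:
  rows:
    - [[0,0,4],[0,0,0],0.6]
    - [[0,0,8],[0,0,0],0.6]
    - [[0,0,9.5],[0,0,0],0.6]
    - [[0,0,9.8],[0,0,0],0.6]
    - [[0,0,9.8],[0,0,0],0.6]
    - [[0,0,9.8],[0,0,0],0.6]

```text
clock: 2.0
tool_pos: [0.5801, -0.1628, 0.1124]
eef_rot: [0.56, 0.829, 0.001, 0.001]
contact_force: [-0.3, 0.1, 0.1]
opening: 0.399
finger_force: 0.0
```

```bash
python3 - <<'E'
from plant import r
from h import *
st=r.get_state();s=r.snapshot("wrist");print(st["tool_pos"],st["contact_force"])
cv2.imwrite("pics/w2.png",s["image"][:,:,::-1])
for c,z in(("y",.102),("r",.122)):
    L,a,b=rel(s,st,c,z,(150,0,450,380));print(c,"tool",a,L.min(0),L.max(0),"world",b)
E
```

```text
[ 0.58010741 -0.16275441  0.11244626] [-0.26164414  0.10620928  0.06854125]
y tool ((29.326202392578125, -26.120641708374023), (26.24785804748535, 109.11490631103516), 89.83673858642578) [-25.197393 -39.343582] [ 83.9021    -12.9150915] world ((544.95361328125, -145.3159637451172), (26.247983932495117, 109.11508178710938), 22.099313735961914)
r tool ((28.32787322998047, 24.04944610595703), (15.28503131866455, 26.276342391967773), 0.38738998770713806) [20.604721  10.9435215] [35.939804 37.174686] world ((591.8046875, -127.48716735839844), (26.276485443115234, 15.285056114196777), 21.548419952392578)
```

View pics/w2.png

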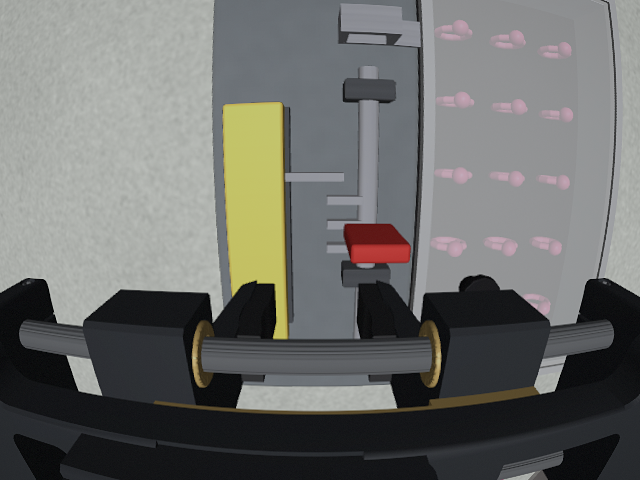

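Request:
carry_out:
  rows:
    - [[0,0,0.8],[0,0,0],0.6]
    - [[0,0,1.3],[0,0,0],0.6]
    - [[0,0,1.7],[0,0,0],0.6]
    - [[0,0,1.8],[0,0,0],0.6]
    - [[0,0,1.8],[0,0,0],0.6]
    - [[0,0,1.8],[0,0,0],0.6]

```text
clock: 2.65
tool_pos: [0.58, -0.1625, 0.0932]
eef_rot: [0.559, 0.829, 0.0, 0.001]
contact_force: [2.6, -1.7, 5.2]
opening: 0.403
finger_force: 2.3
```

```bash
python3 - <<'E'
from plant import r
from h import *
st=r.get_state();s=r.snapshot("wrist");print(st["tool_pos"],st["contact_force"],st["moment"])
cv2.imwrite("pics/w3.png",s["image"][:,:,::-1])
for c,z in(("y",.094),("r",.122)):
    L,a,b=rel(s,st,c,z,(150,0,450,380));print(c,"tool",a,L.min(0),L.max(0),"world",b)
E
```

```text
[ 0.57998685 -0.16246279  0.09324413] [ 2.57857549 -1.72336192  5.19928915] [-0.29534328 -0.60109122  0.05203139]
y tool ((32.53290939331055, -25.866607666015625), (26.176420211791992, 101.69857025146484), 89.78722381591797) [-18.291344 -38.98721 ] [ 83.35974  -12.649399] world ((543.8215942382812, -141.97659301757812), (26.176469802856445, 101.69866943359375), 22.194355010986328)
r tool ((28.393428802490234, 23.91742515563965), (26.82172203063965, 16.673234939575195), 89.87225341796875) [20.064796 10.495576] [36.737267 37.339848] world ((591.4766845703125, -127.16927337646484), (26.8217830657959, 16.673259735107422), 22.109214782714844)
```

View pics/w3.png

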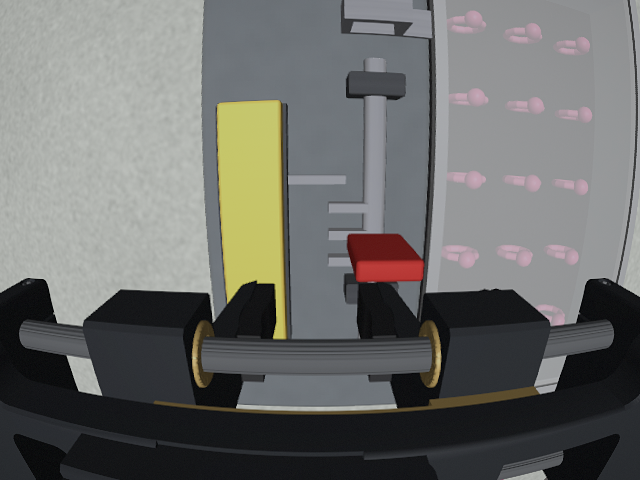

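Request:
carry_out:
  rows:
    - [[0.5,0,0],[0,0,0],0.6]
    - [[1.0,0,0],[0,0,0],0.6]
    - [[1.4,0,0],[0,0,0],0.6]
    - [[1.8,0,0],[0,0,0],0.6]
    - [[2.2,0,0],[0,0,0],0.6]
    - [[2.6,0,0],[0,0,0],0.6]
    - [[3.0,0,0],[0,0,0],0.6]

```text
clock: 3.4
tool_pos: [0.5673, -0.1357, 0.0928]
eef_rot: [0.56, 0.829, -0.001, 0.0]
contact_force: [2.5, -5.0, 5.1]
opening: 0.398
finger_force: 3.3
```

```bash
python3 - <<'E'
from plant import r
from h import *
st=r.get_state();s=r.snapshot("wrist");print(st["tool_pos"],st["contact_force"],st["moment"])
cv2.imwrite("pics/w4.png",s["image"][:,:,::-1])
for c,z in(("y",.094),("r",.122)):
    L,a,b=rel(s,st,c,z,(150,0,450,380));print(c,"tool",a,L.min(0),L.max(0),"world",b)
E
```

```text
[ 0.56731846 -0.13565705  0.09279309] [ 2.4674904  -4.96353011  5.0967388 ] [-1.12884085 -0.50764987  0.00568971]
y tool ((18.240737915039062, -24.171815872192383), (25.98287010192871, 73.50016021728516), 89.64299011230469) [-18.438215 -37.182217] [ 54.928894 -11.098153] world ((538.0845336914062, -127.7582778930664), (25.982879638671875, 73.5002212524414), 22.28150749206543)
r tool ((19.490825653076172, 25.313697814941406), (18.936384201049805, 26.827457427978516), 0.2091112732887268) [10.008047 11.933318] [28.999626 38.713173] world ((583.5369873046875, -108.05918884277344), (26.827674865722656, 18.93622589111328), 21.714536666870117)
```

View pics/w4.png

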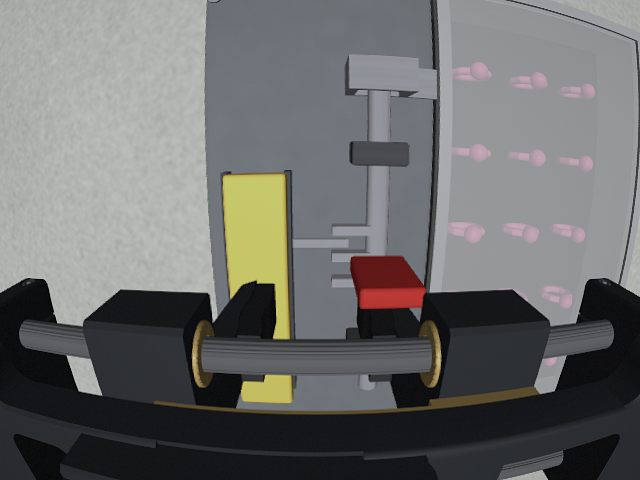

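Request:
carry_out:
  rows:
    - [[0.4,0,0],[0,0,0],0.6]
    - [[0.8,0,0],[0,0,0],0.6]
    - [[1.2,0,0],[0,0,0],0.6]
    - [[1.6,0,0],[0,0,0],0.6]
    - [[1.9,0,0],[0,0,0],0.6]
    - [[2.1,0,0],[0,0,0],0.6]
    - [[2.3,0,0],[0,0,0],0.6]
    - [[2.4,0,0],[0,0,0],0.6]
    - [[2.4,0,0],[0,0,0],0.6]

```text
clock: 4.35
tool_pos: [0.5592, -0.1156, 0.0928]
eef_rot: [0.561, 0.828, -0.002, 0.002]
contact_force: [3.9, -9.3, 3.1]
opening: 0.401
finger_force: 5.7
```

```bash
python3 - <<'E'
from plant import r
from h import *
st=r.get_state();s=r.snapshot("wrist");print(st["tool_pos"],st["contact_force"],st["moment"])
cv2.imwrite("pics/w5.png",s["image"][:,:,::-1])
for c,z in(("y",.093),("r",.122)):
    L,a,b=rel(s,st,c,z,(150,0,450,380));print(c,"tool",a,L.min(0),L.max(0),"world",b)
E
```

```text
[ 0.55918757 -0.11557122  0.09281793] [ 3.890023   -9.28265671  3.11075992] [-1.84689268 -0.91502744 -0.11731114]
y tool ((7.414154052734375, -24.305824279785156), (26.15097999572754, 53.16862869262695), 89.5633773803711) [-19.079578 -37.485554] [ 33.918026 -11.208759] world ((533.8663940429688, -117.7122802734375), (26.15094757080078, 53.16914367675781), 22.235395431518555)
r tool ((19.356544494628906, 25.282800674438477), (19.204187393188477, 26.808141708374023), 0.1185188814997673) [ 9.761098 11.897901] [28.985645 38.67899 ] world ((575.4513549804688, -88.07886505126953), (26.80806541442871, 19.204410552978516), 21.6805477142334)
```

Request:
carry_out:
  rows:
    - [[0.2,0,0],[0,0,0],0.6]
    - [[0.4,0,0],[0,0,0],0.6]
    - [[0.5,0,0],[0,0,0],0.6]
    - [[0.5,0,0],[0,0,0],0.6]

```text
clock: 4.8
tool_pos: [0.5591, -0.1154, 0.0929]
eef_rot: [0.563, 0.827, -0.003, 0.004]
contact_force: [8.9, -15.9, 0.6]
opening: 0.397
finger_force: 9.8
```

```bash
python3 - <<'E'
from plant import r
from h import *
st=r.get_state();s=r.snapshot("wrist");print(st["tool_pos"],st["contact_force"],st["moment"])
cv2.imwrite("pics/w6.png",s["image"][:,:,::-1])
for c,z in(("y",.093),("r",.122)):
    L,a,b=rel(s,st,c,z,(150,0,450,380));print(c,"tool",L.min(0),L.max(0),"world",b)
E
```

```text
[ 0.55905146 -0.11540109  0.09289984] [  8.87349993 -15.86125397   0.55755621] [-3.29101405 -1.75264064 -0.3571587 ]
y tool [-19.184092 -37.54901 ] [ 33.849335 -11.169768] world ((533.8362426757812, -117.6440658569336), (26.169025421142578, 53.0350341796875), 22.32906723022461)
r tool [ 9.566036 11.910087] [29.314747 38.70818 ] world ((575.4219360351562, -87.75761413574219), (26.468923568725586, 19.847774505615234), 22.939332962036133)
```

View pics/w6.png

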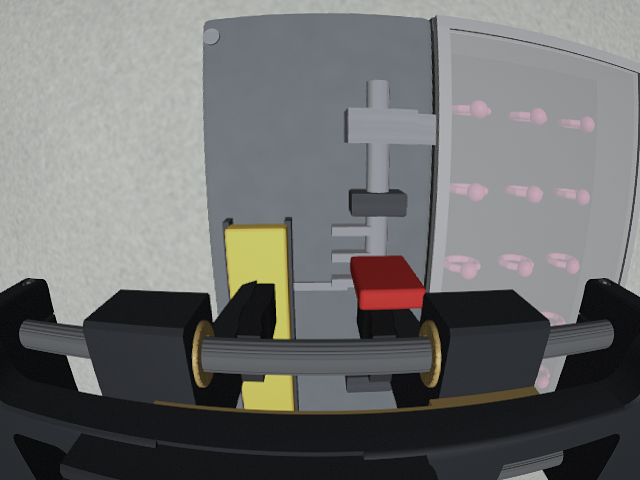

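Request:
carry_out:
  rows:
    - [[-0.4,0,0],[0,0,0],0.6]
    - [[-0.8,0,0],[0,0,0],0.6]
    - [[-1.0,0,0],[0,0,0],0.6]
    - [[-1.0,0,-1],[0,0,0],0.6]
    - [[-1.0,0,-3],[0,0,0],0.6]
    - [[-1.0,0,-6],[0,0,0],0.6]
    - [[-1.0,0,-10],[0,0,0],0.6]
    - [[-1.0,0,-12],[0,0,0],0.6]
    - [[-1.0,0,-12],[0,0,0],0.6]

```text
clock: 5.75
tool_pos: [0.561, -0.1155, 0.2153]
eef_rot: [0.559, 0.829, 0.001, 0.001]
contact_force: [0.4, -0.6, -0.8]
opening: 0.399
finger_force: 0.0
```

```bash
python3 - <<'E'
from plant import r
from h import *
st=r.get_state();s=r.snapshot("wrist");print(st["tool_pos"],st["contact_force"])
cv2.imwrite("pics/w7.png",s["image"][:,:,::-1])
for c,z in(("y",.102),("r",.122)):
    L,a,b=rel(s,st,c,z,(150,0,450,380));print(c,"tool",a,L.min(0),L.max(0),"world",b)
E
```

```text
[ 0.56100738 -0.1154908   0.21525917] [ 0.42508981 -0.58146952 -0.76098244]
y tool ((-21.848133087158203, -26.623401641845703), (26.003273010253906, 111.28050231933594), 89.6413345336914) [-77.529396 -39.62318 ] [ 33.722782 -13.433569] world ((544.8651733398438, -145.6599578857422), (26.00341033935547, 111.28052520751953), 22.40802574157715)
r tool ((17.741039276123047, 24.183849334716797), (24.137693405151367, 12.837776184082031), 89.68990325927734) [11.331596 12.084033] [24.19802  36.287262] world ((577.0361328125, -89.90634155273438), (24.13785171508789, 12.837786674499512), 22.359275817871094)
```

View pics/w7.png

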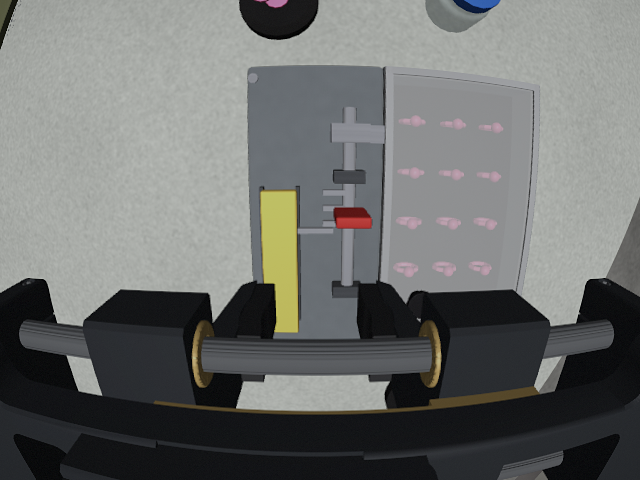

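```bash
python3 -c "
from plant import r
print(r.finish_job())"
```

```text
the job is handed in; nothing more can be done
None
```

The job is handed in. The bolt was pushed about 42 mm to its end stop while the catch was held down, and the last picture shows it through the keeper. The catch measured back at its rest height, and the arm is clear about 0.2 m above the bench. I saw no contact with the lid, trees, jar or knife, but did not re-measure them, and the hand-in gave no verdict.

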